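# Fit the glass and retaining ring to a machine lamp

### The arm

A 7-joint arm with a two-finger parallel gripper is mounted at the origin on the work surface. World frame = base frame: x ahead of the robot, y to its left, z up, the work surface at z = 0. Lengths are in m, angles in rad, forces in N, time in s.
With the tool pointing down it reaches from about 0.4 to 0.85 m from the base axis. Payload 4.5 kg.
Tool frame: the origin (TCP) lies on the centre line of the jaws, within the pads' length; the fingertips stand 8 mm ahead of it and the grasp point (between the pads) lies 11 mm behind it; z points along the fingers, y is the direction in which the jaws open and shut (so a half turn about z gives the same grasp; the last joint's range is limited). The gripper opens to 85 mm and grips with 20 to 120 N. Pads are 22 mm wide; open, the fingers measure 114 mm over their backs; the gripper's body (76 mm by 85 mm) begins 54 mm behind the grasp point. The pads swing forward as they close: fully open they stand 13 mm farther back than shut.
Start: joints at [1.235, 0.689, -0.195, 1.565, 0.157, 0.902, -0.215], TCP at [0.226, -0.583, 0.239] pointing down, gripper open.
Joint ranges: [-3.01, 3.01], [-0.46, 2.08], [-1.47, 1.51], [0.13, 2.56], [-1, 4.14], [0.04, 2.09], [-2.66, 2.66]. Speed limits (rad/s): [2.57, 2.57, 3.14, 3.14, 3.14, 3.14, 3.14].

### API

Orientations are given as a unit quaternion [w, x, y, z].
In Python, from plant import r gives the robot as it stands.
- The arm moves only by the shell command python3 -m inch 'ROWS' [OPENING] [FORCE]. ROWS is JSON, a list of rows, each a list of 6 numbers: the shift along the world's x, y, z in mm, then the turn, a rotation vector about the world's x, y, z in degrees. A call has 1 to 20 rows; each row is the pose to reach, as a shift and turn from the pose measured when the call began; what a row does not reach only later rows make up. A row lasts 1/12 s, in which the tool goes at most 41.7 mm and 7.16 degrees, less where a joint would pass 70% of its speed; a pose out of reach is approached as far as the arm can. A call with a gripper value outside its range is refused whole. OPENING is the opening, from 0 (shut) to 1 (fully open), set as the call begins (- or left out, the last holds). The fingers move at their own pace and stop on an object; FORCE is the grip in N (left out, the last holds). Time passes only in rows, so rows that repeat a pose let the fingers close. It gives the time, the measured TCP pose, the force and the opening at its end, in the units of the state.
- r.state(): the state, without advancing time (a new reading comes with each control period).
- r.snapshot(name): name is "scene" or "top"; returns a dict with "color" (384x512x3 uint8, red, green, blue), "range_z" (384x512 float32, m along the optical axis (not along the pixel's ray), 0 where there is no reading), "fx", "fy", "cx", "cy" (pixels), "cam_to_world" (4x4, takes a point from camera to world coordinates). Camera axes: x right, y down, z forward; pixel columns grow to the right and rows downward; lengths in m; the calibration is good to about 2 mm. A picture is of the moment at which its call begins.
- r.job_done(): hands the job in, once; it reports no verdict.
The state is a dict: "clock": time; "q": joint angles; "qd": joint speeds; "effort": joint torques, N m; "eef_pos": TCP position; "tool_rot": TCP orientation; "contact_force": force on the tool from outside, world axes, zero at the start; "torque": the same for the moment, N m; "gripper_width": opening from 0.0 (shut) to 1.0 (fully open).
Only numpy, scipy, OpenCV 4.12 (cv2) and the standard library are available. Lean on these libraries where they do the work, as an engineer would, in place of code of your own. Each camera call takes 0.05 s, during which the arm holds its last target.

### The job

Put the lamp back together: set the flanged glass dome, flange down, into the open cell of the lamp body, then put the retaining ring (the one with three stub pins) over the glass, pins down through the three notches, and screw it clockwise until it is snug against its stops. Let go, and leave the other things on the bench where they are.

Things in the scene. Friction and masses are not known exactly. Their poses are not given: they have to be found in the camera images.
- lamp: Aluminium lamp body fixed upright to the bench: square foot 124 x 124 x 10 mm, round housing 104 mm in diameter, its open cell facing up, rim 58 mm above the bench. Origin at the centre of its underside, z up; x points along the black cable gland stub on the housing's side (reaches 72 mm from the axis, 40 mm high). Cell bore 82 mm from the rim down to 38 mm above the bench, 66 mm below that.
- cell_rim (a point): Point on the lamp's axis level with the rim, 58 mm above the bench; axes as the lamp's. Just under the rim (top at 57 mm) three overhanging hooks leave a 66 mm round opening. Between them are three notches, each 46 degrees wide, centred at 0, 120 and 240 degrees about z from the lamp's x axis.
- cell_seat (a point): Point on the lamp's axis, 30 mm above the bench, where the underside of the glass first rests. Each hook begins 23 degrees clockwise (from above) of its notch's centre; its underside falls 4.3 mm over 40 degrees, then runs level for 20 degrees up to a solid stop.
- seat (a joint): Spring-loaded white seat plate with a black gasket in the bottom of the cell: metres pressed down from its free height. It stays near 0 under the bare weight of glass and ring; a snug ring presses it down about 3 mm. The spring pushes up with 6 N at 0 and 9 N at 3 mm.
- lens: Clear glass dome, loose, upright on the bench: round flange 62 mm in diameter and 8 mm thick at the bottom, above it a plain round dome 40 mm in diameter, straight up to 62 mm, rounded off at 74 mm total height. About 0.16 kg. Origin at the centre of the flange's underside, z up. It enters the 66 mm opening and bore with 2 mm to spare all round; the flange goes 28 mm below the rim.
- ring: Steel collar, loose, upright on the bench, 46 mm high, twelve flats, 60 mm across flats, 46 mm hole. Three round stub pins 7 mm thick near its lower end: tips 38.5 mm from the axis, centres 9 mm above the underside, at 0, 120, 240 degrees from its x; flats centred every 30 degrees from x. About 0.16 kg. Origin at the centre of the underside, z up. It goes over the glass and rests on its flange.
- ring_top (a point): Centre of the ring's upper end, 46 mm above its underside. With its pins through the notches it stands 26 mm above the lamp's rim. From pins at the notch centres the ring turns about 77 degrees clockwise (from above) to the stops; the pins meet the ramps after roughly 30 degrees, then the ring sinks 3 mm; this takes up to about 0.7 N m. It stays where it is left.
- spacer: Bystander: plain round steel spacer ring without pins, 68 mm outside, 48 mm hole, 28 mm high; origin under its centre.
- jar: Bystander: closed glass jar with a steel cap, 60 mm in diameter, 75 mm high; origin under its centre.
- spraycan: Bystander: grey spray can, 60 mm in diameter, 170 mm high; origin under its centre.
- wrench: Bystander: steel wrench, 200 mm long, lying flat; origin under its middle.
- hammer: Bystander: hammer, 280 mm long, lying flat; origin under its middle.
- driver: Bystander: screwdriver, 180 mm long, lying flat; origin under its middle.
Not all that is in view belongs to the job. Leave any brown look-alike of the lens alone.

How it is judged:
On the way, in this order (a step that is already met when the one before it is completed fails the run):
1. the glass stands in the cell on its seat, let go (horizontal distance between lens and cell_seat below 0.004 m and z of lens in the frame of cell_seat below 0.002 m and angle between lens's own z axis and vertical below 0.07 rad and contact force between the fingers and lens below 0.1 N), for 0.2 s.
2. the ring is around the glass, its pins through the notches (horizontal distance between ring and cell_seat below 0.005 m and z of ring in the frame of cell_seat below 0.011 m), for 0.1 s.
At the end, for the whole second after the job is handed in: The glass (within 4 mm of the cell's axis) and the ring (within 4 mm, both upright within 4 degrees) sit in the lamp, at rest and let go, with the ring screwed down so far that the seat plate stays pressed at least 2.2 mm (horizontal distance between each of lens, ring and cell_seat below 0.004 m and angle between each of lens, ring's own z axis and vertical below 0.07 rad and z of ring in the frame of cell_seat below 0.008 m and value of joint seat above 0.0022 m and linear speed of each of ring, lens below 0.02 m/s); the robot touches nothing.
It fails at once if another loose thing on the bench is pushed more than 40 mm from its place (distance of any of spacer, jar, spraycan, wrench, hammer, driver from where it was at the start of the episode above 0.04 m).
It also fails if it takes over 51 s, if anything falls off the work surface, if the arm or the gripper's body presses on something with over 40 N, if the wrist force passes 120 N, or if a joint passes its speed limit or range.

## Working session

There is one attempt and no reset: what is moved stays moved. The work goes in short steps, Python scripts to look and compute and a shell command to move; the robot and the scene stay as the last step left them, time stands still between calls to the robot, and variables do not carry over. Pictures are saved under pics/ and viewed, and the job is handed in when it is done.

```bash
ls; mkdir -p pics; python3 - <<'E'
from plant import r
import cv2,numpy as np
print(r.state())
for n in("scene","top"):
    s=r.snapshot(n); np.savez(f"/tmp/{n}0.npz",**s)
    cv2.imwrite(f"pics/{n}0.png",cv2.resize(s["color"][:,:,::-1],(800,600),interpolation=cv2.INTER_CUBIC))
    print(n,s["fx"],s["fy"],s["cx"],s["cy"],s["cam_to_world"])
E
```

```text
pics
{'clock': 0.0, 'q': array([ 1.23480143,  0.68999169, -0.19452325,  1.56635647,  0.15730461,
        0.90247162, -0.21509964]), 'qd': array([-1.70025927e-03,  1.34622320e-03, -2.31769857e-04, -5.46165682e-04,
        8.33160735e-04,  6.60075419e-04,  9.58361397e-05]), 'effort': array([-7.64878132e-04, -5.39607704e+01, -1.26618415e+00, -1.58542264e+01,
        9.22443636e-03,  9.50359041e-03, -1.19810551e-05]), 'eef_pos': array([ 0.22562013, -0.58217735,  0.23847614]), 'tool_rot': array([-8.87708461e-04,  9.82945843e-01,  1.83892984e-01, -2.30624680e-04]), 'contact_force': array([-0.33765708, -0.45617495, -1.15070653]), 'torque': array([-0.04839372, -0.03407508, -0.01929584]), 'gripper_width': 0.9998521275083537}
scene 416.27288232406545 416.27288232406545 257.9701433753489 187.309686762507 [[ 0.3303477   0.67246641 -0.66231361  1.32709889]
 [ 0.94372195 -0.22335563  0.24392858 -0.2804954 ]
 [ 0.01610231 -0.70562114 -0.70840633  0.90913939]
 [ 0.          0.          0.          1.        ]]
top 390.05593093088385 390.05593093088385 255.76319001540963 188.06058925719242 [[-0.01323391 -0.98687007  0.1609731   0.33777247]
 [-0.99988452  0.01185816 -0.00950415  0.00523722]
 [ 0.00747052 -0.16108028 -0.98691303  1.2744632 ]
 [ 0.          0.          0.          1.        ]]
```

View pics/scene0.png

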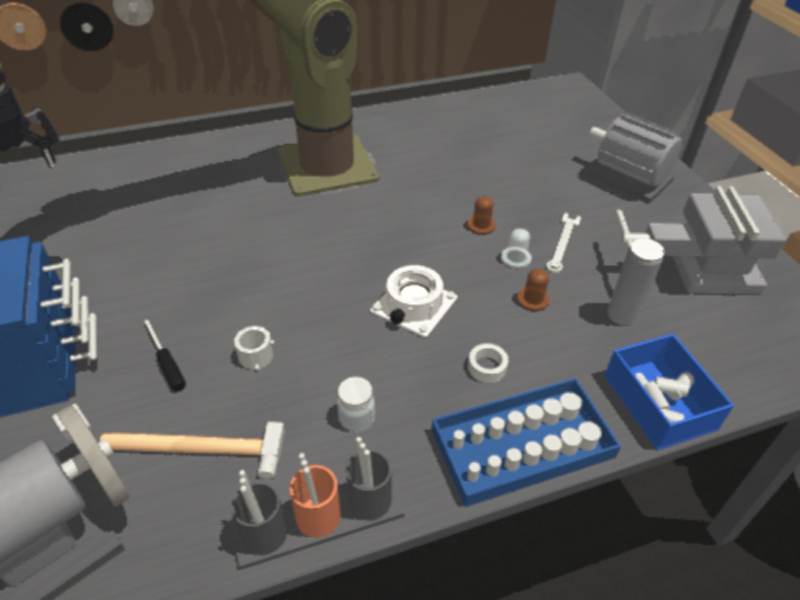

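View pics/top0.png

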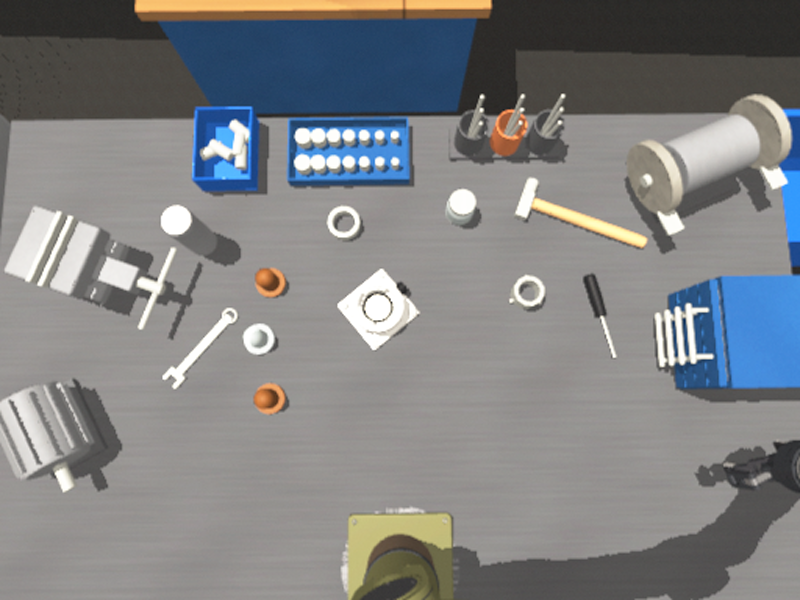

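The top view (800-wide) shows the lamp at (378,308) with its gland at (403,289), the clear lens at (258,338) between two brown look-alikes, the pinned ring at (527,292), and the plain spacer at (344,222). Next I measure them on enlarged crops.

```bash
cat > h.py <<'E'
import numpy as np,cv2
from plant import r
def load(f): return dict(np.load(f))
def snap(n): 
    s=r.snapshot(n); return s
def cast(s,u,v,z):
    M=s["cam_to_world"]; d=M[:3,:3]@np.array([(u-s["cx"])/s["fx"],(v-s["cy"])/s["fy"],1.]); o=M[:3,3]
    return o+d*(z-o[2])/d[2]
def proj(s,p):
    M=s["cam_to_world"]; c=M[:3,:3].T@(np.array(p)-M[:3,3]); return s["fx"]*c[0]/c[2]+s["cx"],s["fy"]*c[1]/c[2]+s["cy"]
def cloud(s):
    M=s["cam_to_world"]; v,u=np.mgrid[:384,:512]; z=s["range_z"]
    P=np.stack([(u-s["cx"])/s["fx"]*z,(v-s["cy"])/s["fy"]*z,z],-1)
    return P@M[:3,:3].T+M[:3,3]
def crop(s,u,v,h,name,k=8):
    c=s["color"][max(0,v-h):v+h,max(0,u-h):u+h,::-1]
    return cv2.resize(c,None,fx=k,fy=k,interpolation=cv2.INTER_CUBIC)
E
python3 - <<'E'
from h import *
t=load("/tmp/top0.npz"); s=load("/tmp/scene0.npz")
a=np.hstack([crop(t,165,216,24,"",8),crop(t,242,197,24,"",8)])
cv2.imwrite("pics/c1.png",a)
a=np.hstack([crop(t,337,187,24,"",8),crop(s,162,223,24,"",8)])
cv2.imwrite("pics/c2.png",a)
a=np.hstack([crop(s,331,158,24,"",8),crop(s,265,190,32,"",6)])
cv2.imwrite("pics/c3.png",a)
for n,d in(("t",t),("s",s)):
    P=cloud(d)
    print(n,[P[v,u].round(4) for u,v in (((165,225),(242,225),(337,225)) if n=="t" else ((230,220),(300,220)))])
E
```

```text
t [array([0.427 , 0.2886, 0.0061]), array([ 0.4246,  0.0396, -0.0056]), array([ 0.4204, -0.2711, -0.002 ])]
s [array([ 5.759e-01, -8.670e-02, -4.000e-04]), array([6.401e-01, 1.031e-01, 3.000e-04])]
```

View pics/c1.png

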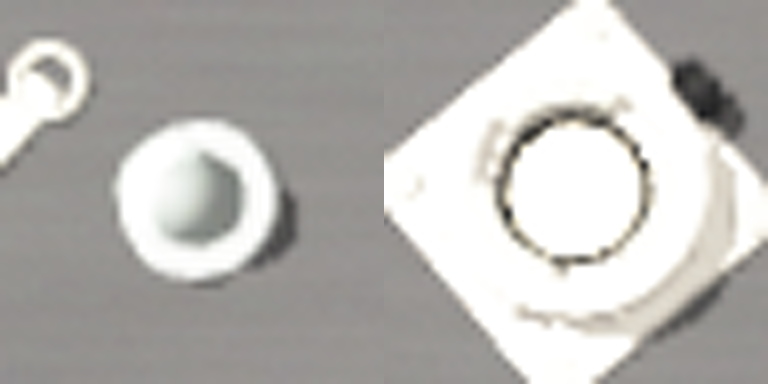

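View pics/c2.png

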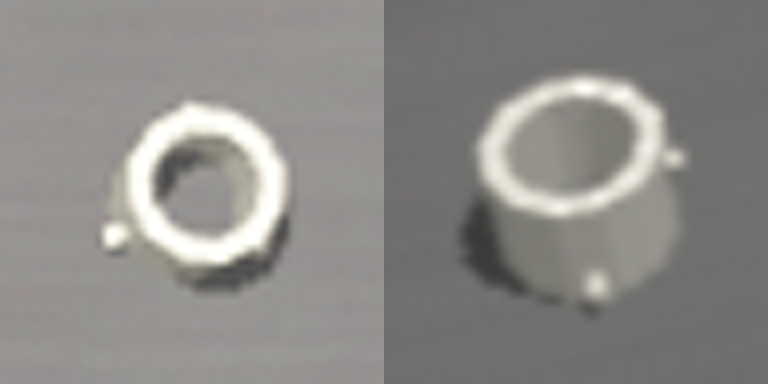

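View pics/c3.png

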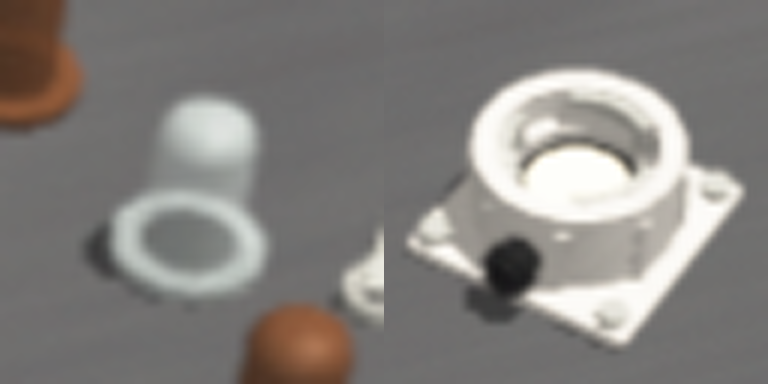

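```bash
cat >> h.py <<'E'
def mask(s,u,v,h,lo,hi=256,sat=None):
    g=cv2.cvtColor(s["color"],cv2.COLOR_RGB2GRAY).astype(int)
    m=((g>=lo)&(g<hi)).astype(np.uint8); w=np.zeros_like(m); w[v-h:v+h,u-h:u+h]=1; return m*w
def subcont(s,u,v,h,lo):
    """subpixel: upsampled threshold contour (largest, external)"""
    g=cv2.cvtColor(s["color"],cv2.COLOR_RGB2GRAY)[v-h:v+h,u-h:u+h]; k=8
    G=cv2.resize(g,None,fx=k,fy=k,interpolation=cv2.INTER_CUBIC)
    cs,hi=cv2.findContours((G>lo).astype(np.uint8),cv2.RETR_CCOMP,cv2.CHAIN_APPROX_NONE)
    return [((c[:,0,:]+.5)/k-.5+[u-h,v-h],hi[0][i][3]) for i,c in enumerate(cs) if len(c)>60]
def circ(P):
    A=np.c_[2*P[:,:2],np.ones(len(P))]; x=np.linalg.lstsq(A,(P[:,:2]**2).sum(1),rcond=None)[0]
    R=np.sqrt(x[2]+x[0]**2+x[1]**2); e=np.hypot(*(P[:,:2]-x[:2]).T)-R
    return x[:2],R,e
def rcirc(P):
    for _ in range(6):
        c,R,e=circ(P); k=np.abs(e)<max(2*np.median(np.abs(e)),3e-4)
        P=P[k]
    return c.round(4),round(2*R,4),len(P)
E
python3 - <<'E'
from h import *
t=load("/tmp/top0.npz"); s=load("/tmp/scene0.npz")
def do(l,d,u,v,h,lo,z):
    for c,p in subcont(d,u,v,h,lo):
        P=np.array([cast(d,a,b,z) for a,b in c]); print(l,lo,"hole" if p>=0 else "out",len(c),*rcirc(P))
do("lens top z8",t,165,216,14,175,.008)
do("lens top z8",t,165,216,14,200,.008)
do("lens sc z8",s,329,163,13,120,.008)
do("lens sc z8",s,329,163,13,150,.008)
do("ring top",t,338,187,15,200,.046)
do("ring top",t,338,187,15,225,.046)
do("ring sc",s,162,223,16,190,.046)
do("ring sc",s,162,223,16,170,.046)
do("lamp rim sc",s,265,185,26,185,.058)
do("gasket top",t,242,197,12,160,.030)
# lamp foot
for lo in(190,215):
    c=max(subcont(t,242,197,30,lo),key=lambda x:len(x[0]))[0]
    P=np.array([cast(t,a,b,.010)[:2] for a,b in c],np.float32)
    print("foot",cv2.minAreaRect(P*1000))
    P=cv2.approxPolyDP(cv2.convexHull(P*1000),6,True)[:,0]; print(P.round(1).tolist())
# gland
for d,u,v,h in((t,257,185,8),(s,254,202,10)):
    m=mask(d,u,v,h,0,75); M=cv2.moments(m,True); print("gland px",M["m10"]/M["m00"],M["m01"]/M["m00"],M["m00"],cast(d,M["m10"]/M["m00"],M["m01"]/M["m00"],.03))
E
```

```text
lens top z8 175 out 457 [0.4546 0.2891] 0.0652 226
lens top z8 175 hole 233 [0.4543 0.2872] 0.0353 86
lens top z8 200 out 446 [0.4546 0.289 ] 0.0635 223
lens top z8 200 hole 250 [0.4543 0.2873] 0.0373 86
lens sc z8 120 out 553 [0.4427 0.3055] 0.1081 203
lens sc z8 120 hole 161 [0.4541 0.2858] 0.028 73
lens sc z8 150 out 623 [0.4395 0.3044] 0.1015 240
lens sc z8 150 hole 223 [0.4555 0.2878] 0.038 158
ring top 200 out 65 [ 0.5232 -0.2337] 0.0094 37
ring top 200 out 449 [ 0.5431 -0.2705] 0.0629 235
ring top 200 hole 301 [ 0.543  -0.2702] 0.0431 152
ring top 225 out 436 [ 0.5431 -0.2705] 0.0606 225
ring top 225 hole 318 [ 0.5429 -0.2704] 0.0452 207
ring sc 190 out 454 [ 0.5435 -0.271 ] 0.0596 273
ring sc 190 hole 338 [ 0.5436 -0.2706] 0.0459 182
ring sc 170 out 62 [ 0.6057 -0.2733] 0.0085 49
ring sc 170 out 497 [ 0.5436 -0.2705] 0.062 237
ring sc 170 hole 323 [ 0.5437 -0.2705] 0.0439 184
lamp rim sc 185 out 274 [ 0.5558 -0.0313] 0.0428 98
lamp rim sc 185 out 1435 [0.5404 0.0255] 0.1513 819
lamp rim sc 185 hole 632 [0.5151 0.0429] 0.0672 404
gasket top 160 out 764 [0.514  0.0396] 0.0849 570
gasket top 160 hole 91 [0.485  0.0409] 0.012 80
gasket top 160 hole 604 [0.5167 0.0406] 0.059 522
foot ((514.4393310546875, 40.53936004638672), (126.82247924804688, 127.4022216796875), 39.2254524230957)
[[600.2000122070312, 30.600000381469727], [525.7000122070312, 125.30000305175781], [428.29998779296875, 51.900001525878906], [504.6000061035156, -46.599998474121094]]
foot ((514.3877563476562, 40.64651870727539), (125.43889617919922, 125.7533950805664), 39.247318267822266)
[[599.2999877929688, 30.600000381469727], [525.7000122070312, 124.5], [429.1000061035156, 51.900001525878906], [504.6000061035156, -45.400001525878906]]
gland px 257.2068965517241 184.20689655172413 29.0 [ 0.55334044 -0.01158918  0.03      ]
gland px 252.6530612244898 204.0 98.0 [ 0.56407926 -0.014549    0.03      ]
```

```bash
python3 - <<'E'
from h import *
t=load("/tmp/top0.npz"); s=load("/tmp/scene0.npz")
for nm,d,u,v,h,lo in(("t",t,242,197,30,200),("s",s,265,190,32,185),("s",s,265,190,32,165)):
    c=max(subcont(d,u,v,h,lo),key=lambda x:len(x[0]))[0]
    P=np.array([cast(d,a,b,.010)[:2] for a,b in c])*1000
    for yaw in(-50.8,):
        o=np.array([514.4,40.6]); 
        res={}
        for k in range(4):
            a=np.radians(yaw+90*k); n=np.array([np.cos(a),np.sin(a)]); tt=np.array([-n[1],n[0]])
            q=P-o; m=(abs(q@n-62)<4.5)&(abs(q@tt)<56)
            if m.sum()>60:
                l=np.polyfit(q[m]@tt,q[m]@n,1,w=None)
                e=q[m]@n-np.polyval(l,q[m]@tt); mm=abs(e)<0.7
                l=np.polyfit((q[m]@tt)[mm],(q[m]@n)[mm],1)
                print(nm,lo,"side",k,m.sum(),mm.sum(),"dist",l[1].round(2),"tilt",np.degrees(np.arctan(l[0])).round(2))
# rim circle in top : outer edge of housing & inner
hs=[(c,p) for c,p in subcont(s,265,190,32,185) if p>=0]
for c,p in hs: 
    for z in(.057,.058): print("hole",z,*rcirc(np.array([cast(s,a,b,z) for a,b in c])))
# ring pins
for d,l in((t,"t"),(s,"s")):
    pts={"t":[(337-24+114/8-.5,187-24+236/8-.5)],"s":[(162-24+(673-384)/8-.5,223-24+158/8-.5),(162-24+(596-384)/8-.5,223-24+285/8-.5)]}[l]
    for u,v in pts:
        p=cast(d,u,v,.010)[:2]; q=p-[.5432,-.2705]; print("pin",l,p.round(4),np.hypot(*q).round(4),np.degrees(np.arctan2(q[1],q[0])).round(1))
E
```

```text
t 200 side 0 224 41 dist 61.58 tilt 0.37
t 200 side 1 216 216 dist 62.41 tilt -0.11
t 200 side 2 214 209 dist 62.48 tilt 0.13
t 200 side 3 229 48 dist 61.71 tilt -0.54
s 185 side 0 123 58 dist 63.84 tilt 0.76
s 185 side 1 188 187 dist 64.61 tilt -0.14
s 185 side 2 71 15 dist 61.69 tilt 0.75
s 165 side 0 125 54 dist 64.29 tilt 1.57
s 165 side 1 188 187 dist 65.37 tilt -0.07
s 165 side 2 69 17 dist 62.07 tilt -0.09
hole 0.057 [0.5141 0.0433] 0.0673 404
hole 0.058 [0.5151 0.0429] 0.0672 404
pin t [ 0.5281 -0.2399] 0.0341 116.2
pin s [ 0.5278 -0.238 ] 0.036 115.4
pin s [ 0.5758 -0.2739] 0.0328 -6.0
```

Measured: lens (0.4546, 0.289), ring (0.5433, −0.2705) with its pins at about −4.5° mod 120, and lamp about (0.5146, 0.041) with its x axis at −51°. The measured sizes match the given ones. I go to the lens first.

```bash
python3 -m inch '[[250,480,-20,0,0,20],[250,480,-20,0,0,20],[250,480,-20,0,0,20],[250,480,-20,0,0,20],[250,480,-20,0,0,20],[250,480,-20,0,0,20],[250,480,-20,0,0,20],[250,480,-20,0,0,20],[250,480,-20,0,0,20],[250,480,-20,0,0,20],[250,480,-20,0,0,20],[250,480,-20,0,0,20],[229,871,-80,0,0,30],[229,871,-80,0,0,30],[229,871,-80,0,0,30],[229,871,-80,0,0,30],[229,871,-80,0,0,30],[229,871,-80,0,0,30],[229,871,-80,0,0,30],[229,871,-80,0,0,30]]' 1; python3 -c "
from plant import r
s=r.state();print(s['q'],s['contact_force'])"
```

```text
clock: 1.77
eef_pos: [0.4545, 0.1924, 0.1722]
tool_rot: [-0.001, 0.902, 0.432, -0.001]
contact_force: [1.2, 0.4, -0.3]
gripper_width: 1.005
[-0.38559113  0.62998175 -0.17053777  2.02288503  0.20499452  0.5058854
 -1.38104344] [ 1.15547174  0.42498864 -0.2905829 ]
```

```bash
python3 -m inch '[[0,40,-10,0,0,0],[0,80,-20,0,0,0],[0,97,-32,0,0,0],[0,97,-32,0,0,0],[0,97,-65,0,0,0],[0,97,-95,0,0,0],[0,97,-120,0,0,0],[0,97,-132,0,0,0],[0,97,-132,0,0,0],[0,97,-132,0,0,0]]' 1; python3 - <<'E'
from h import *
s=snap("scene"); np.savez("/tmp/s1.npz",**s); cv2.imwrite("pics/s1.png",crop(s,331,158,40,"",7))
E
```

```text
clock: 2.6
eef_pos: [0.4546, 0.2888, 0.0403]
tool_rot: [-0.0, 0.902, 0.432, -0.001]
contact_force: [1.1, -0.4, -0.0]
gripper_width: 1.001
```

View pics/s1.png

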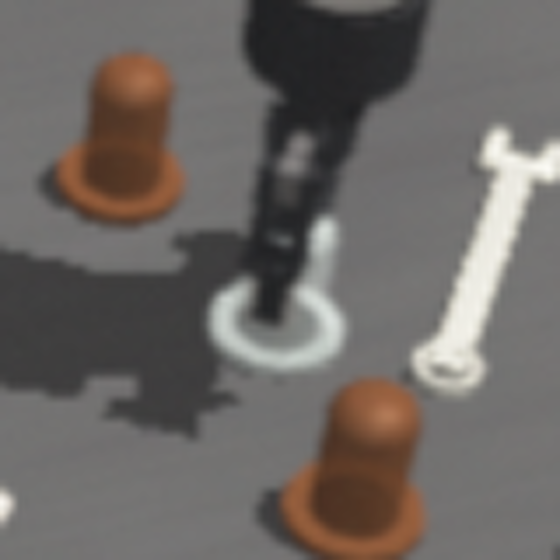

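The picture shows the open fingers straddling the clear dome, with the near finger at about (275,230) in the crop and the flange at (278,325). I close the gripper.

```bash
python3 -m inch '[[0,0,0,0,0,0],[0,0,0,0,0,0],[0,0,0,0,0,0],[0,0,0,0,0,0],[0,0,0,0,0,0],[0,0,0,0,0,0],[0,0,0,0,0,0],[0,0,0,0,0,0]]' 0.1 40
```

```text
clock: 3.32
eef_pos: [0.4556, 0.2896, 0.0422]
tool_rot: [-0.001, 0.902, 0.432, 0.001]
contact_force: [-0.5, -1.2, 6.6]
gripper_width: 0.458
```

```bash
python3 -m inch '[[0,0,30,0,0,0],[0,0,65,0,0,0],[0,-20,95,0,0,0],[10,-50,95,0,0,0],[20,-85,95,0,0,0],[28,-120,95,0,0,0],[36,-155,95,0,0,0],[44,-190,95,0,0,0],[52,-220,95,0,0,0],[57,-240,90,0,0,0],[59,-248,85,0,0,0],[59,-248,80,0,0,0],[59,-248,80,0,0,0],[59,-248,80,0,0,0]]' - ; python3 - <<'E'
from h import *
s=snap("scene"); np.savez("/tmp/s2.npz",**s); t=snap("top"); np.savez("/tmp/t2.npz",**t)
u,v=map(int,proj(t,[.5147,.0412,.08])); print(u,v)
cv2.imwrite("pics/s2.png",np.hstack([crop(s,265,175,36,"",7)[:504,:504],crop(t,u,v,36,"",4)[:288,:288].repeat(1,0) if 0 else cv2.resize(crop(t,u,v,36,"",4),(288,504))]))
E
```

```text
clock: 4.48
eef_pos: [0.514, 0.0441, 0.1219]
tool_rot: [-0.002, 0.901, 0.433, 0.001]
contact_force: [-0.4, 1.1, -1.0]
gripper_width: 0.453
240 193
```

View pics/s2.png

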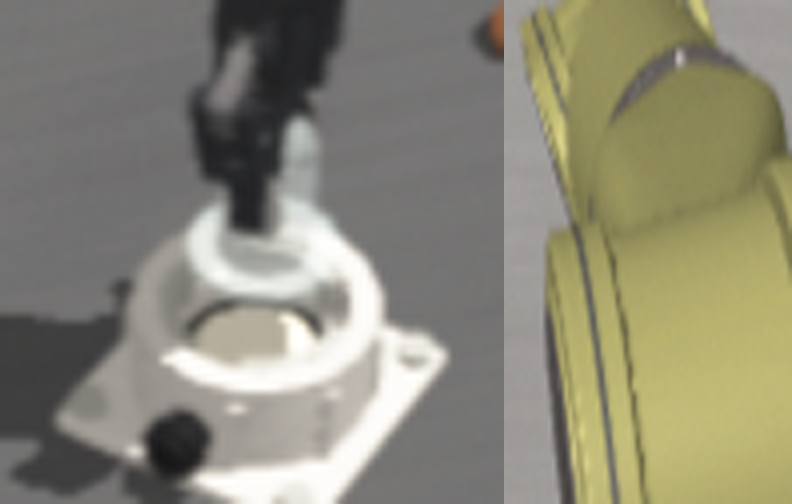

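The top camera is blocked by the arm. The scene view shows the flange (x 187–328, bottom at 297) hanging just above the opening (rim x 125–385). I compare the measured offsets in that view.

```bash
python3 - <<'E'
from h import *
s=load("/tmp/s2.npz"); print(r.state()["eef_pos"])
def ext(c,R,z):
    a=np.linspace(0,2*np.pi,361); q=np.array([proj(s,[c[0]+R*np.cos(x),c[1]+R*np.sin(x),z]) for x in a])
    f=lambda p:((p-np.array([265-36,175-36])+.5)*7).round(1)
    return f(q.min(0)),f(q.max(0))
print("lens pred at tcp(.514,.0441)", ext((.514,.0441),.031,.080),ext((.514,.0441),.031,.088))
print("lamp outer pred", ext((.5147,.0412),.052,.058))
print("lamp hole", ext((.5147,.0412),.033,.057))
import cv2
g=cv2.cvtColor(crop(s,265,175,36,"",14),cv2.COLOR_BGR2GRAY)
G=crop(s,265,172,24,"",16)[:600,:760]
cv2.imwrite("pics/s2b.png",G)
E
```

```text
[0.51435508 0.04399763 0.12228307]
lens pred at tcp(.514,.0441) (array([190.3, 208.2]), array([340.2, 311.5])) (array([190.5, 194.1]), array([341.1, 297.4]))
lamp outer pred (array([133.4, 215.4]), array([382. , 389.1]))
lamp hole (array([178.8, 247.3]), array([336.4, 357.5]))
```

View pics/s2b.png

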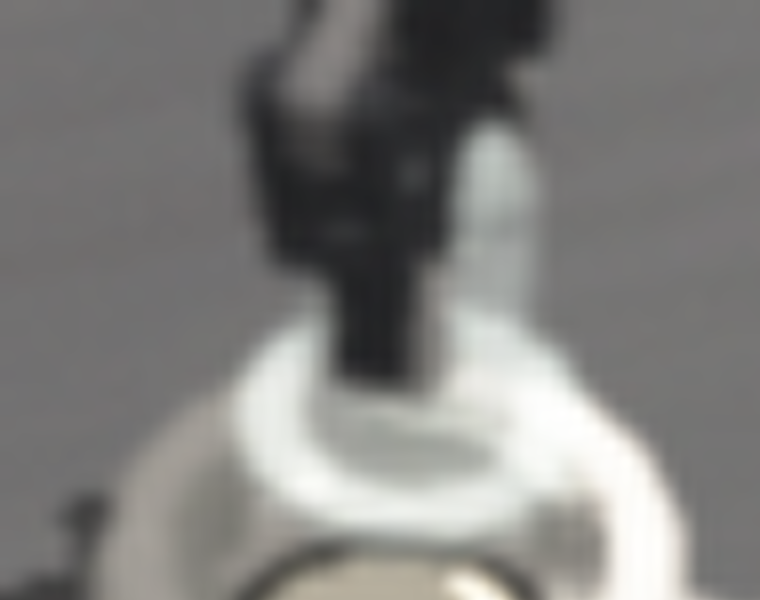

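```bash
python3 - <<'E'
from h import *
s=load("/tmp/s2.npz")
def ext(c,R,z):
    a=np.linspace(0,2*np.pi,361); q=np.array([proj(s,[c[0]+R*np.cos(x),c[1]+R*np.sin(x),z]) for x in a])
    return q.min(0).round(1),q.max(0).round(1)
for z in(0,.008): print(ext((.4546,.289),.031,z), "obs left 320.2 right 340 bottom 170.6")
s0=load("/tmp/scene0.npz")
for c,p in [x for x in subcont(s0,329,160,20,140)]: print(len(c),c.min(0),c.max(0))
E
```

```text
(array([320.2, 158.9]), array([339.3, 171.6])) obs left 320.2 right 340 bottom 170.6
(array([320.5, 157.1]), array([339.7, 169.8])) obs left 320.2 right 340 bottom 170.6
609 [320.6875 145.5625] [339.9375 170.4375]
212 [324.3125 159.8125] [335.3125 167.3125]
```

```bash
python3 -m inch '[[1,-2,0,0,0,0],[1,-2,0,0,0,0],[1,-2,-8,0,0,0],[1,-2,-14,0,0,0],[1,-2,-18,0,0,0],[1,-2,-18,0,0,0]]'; python3 - <<'E'
from h import *
s=snap("scene"); np.savez("/tmp/s3.npz",**s); cv2.imwrite("pics/s3.png",crop(s,265,180,24,"",12))
print(r.state()["eef_pos"],r.state()["contact_force"])
E
```

```text
clock: 5.08
eef_pos: [0.5145, 0.0419, 0.1031]
tool_rot: [-0.002, 0.901, 0.433, -0.0]
contact_force: [0.1, -0.1, -1.8]
gripper_width: 0.458
[0.51478176 0.04185731 0.10351362] [ 0.96013187 -0.29308511 -1.3203593 ]
```

View pics/s3.png

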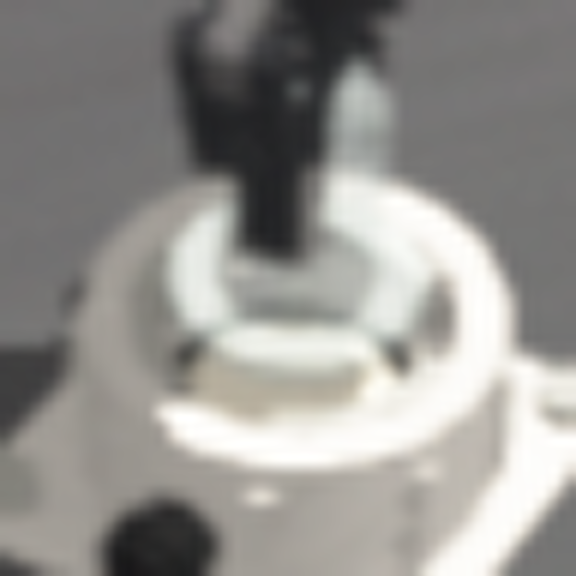

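```bash
python3 - <<'E'
from h import *
s=load("/tmp/s3.npz"); s0=load("/tmp/scene0.npz")
def ext(c,R,z):
    a=np.linspace(0,2*np.pi,361); q=np.array([proj(s,[c[0]+R*np.cos(x),c[1]+R*np.sin(x),z]) for x in a])
    return q.min(0).round(1),q.max(0).round(1)
for z in(0,.008): print("init dome base",ext((.4546,.289),.020,z),"obs bottom 167.3")
for z in(.0613,.0693): print("now dome base",ext((.5139,.0412),.020,z),"fl",ext((.5139,.0412),.031,z))
for d,u0,v0 in((s0,330,150),(s,264,165)):
    g=cv2.cvtColor(d["color"],cv2.COLOR_RGB2GRAY)
    for du in(-2,0,2): print(u0+du,v0,g[v0:v0+36,u0+du].tolist())
print("hole",ext((.5147,.0412),.033,.057),ext((.5147,.0412),.052,.058))
g=cv2.cvtColor(s["color"],cv2.COLOR_RGB2GRAY)
for v in(176,178,180): print(v,g[v,240:292].tolist())
E
```

```text
init dome base (array([323.6, 161.1]), array([335.9, 169.3])) obs bottom 167.3
init dome base (array([323.9, 159.3]), array([336.3, 167.5])) obs bottom 167.3
now dome base (array([258.4, 175.6]), array([272.1, 185.1])) fl (array([254.7, 173.1]), array([275.8, 187.8]))
now dome base (array([258.5, 173.6]), array([272.2, 183.2])) fl (array([254.7, 171.1]), array([276. , 185.9]))
328 150 [167, 160, 151, 141, 135, 134, 135, 150, 185, 182, 140, 116, 113, 113, 114, 113, 119, 145, 182, 180, 136, 116, 112, 111, 111, 110, 109, 110, 110, 110, 112, 111, 111, 111, 112, 112]
330 150 [198, 187, 176, 162, 147, 137, 139, 152, 187, 183, 138, 117, 116, 116, 116, 116, 118, 133, 171, 184, 157, 116, 102, 110, 111, 111, 109, 110, 109, 111, 112, 110, 111, 111, 111, 111]
332 150 [214, 207, 198, 182, 161, 143, 141, 150, 177, 193, 170, 127, 120, 121, 122, 122, 124, 138, 176, 193, 160, 121, 112, 111, 111, 109, 110, 109, 109, 111, 110, 110, 110, 112, 110, 110]
262 165 [35, 36, 36, 40, 40, 39, 38, 39, 39, 38, 40, 61, 114, 161, 161, 156, 138, 152, 224, 238, 230, 187, 174, 173, 175, 184, 223, 251, 251, 237, 175, 1
[... 568 characters left out ...]
5, 233, 226, 191, 132, 84, 61, 48, 45, 63, 104, 134, 154, 170, 183, 210, 233, 245, 248, 239, 239, 249, 251, 250, 240, 187, 127, 117, 117, 116, 116, 116, 115, 116, 116, 116]
178 [113, 113, 113, 113, 113, 114, 114, 114, 132, 152, 157, 155, 147, 137, 149, 199, 228, 233, 224, 190, 185, 179, 161, 153, 140, 140, 151, 166, 176, 180, 182, 184, 207, 226, 235, 242, 236, 222, 237, 249, 251, 241, 188, 126, 115, 116, 116, 115, 116, 116, 116, 117]
180 [115, 115, 115, 115, 116, 115, 97, 96, 136, 156, 157, 148, 133, 129, 134, 183, 225, 234, 233, 209, 170, 157, 156, 156, 159, 162, 164, 168, 174, 178, 182, 197, 224, 233, 230, 219, 186, 152, 184, 241, 251, 251, 239, 180, 125, 117, 117, 117, 117, 117, 116, 116]
```

```bash
python3 -m inch '[[1.5,0,0,0,0,0],[1.5,0,-3,0,0,0],[1.5,0,-6,0,0,0],[1.5,0,-9,0,0,0],[1.5,0,-12,0,0,0],[1.5,0,-15,0,0,0],[1.5,0,-15,0,0,0]]'; python3 - <<'E'
from h import *
s=snap("scene"); np.savez("/tmp/s4.npz",**s); cv2.imwrite("pics/s4.png",crop(s,265,180,24,"",12))
print(r.state()["eef_pos"],r.state()["contact_force"])
E
```

```text
clock: 5.72
eef_pos: [0.5159, 0.0418, 0.0879]
tool_rot: [-0.002, 0.901, 0.433, -0.0]
contact_force: [0.2, 0.4, -1.3]
gripper_width: 0.456
[0.51602756 0.04186278 0.08815645] [ 0.34629093  0.05629034 -0.61354377]
```

View pics/s4.png

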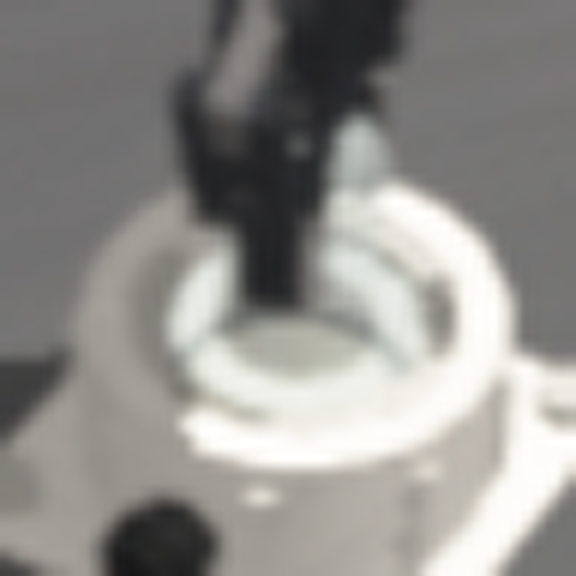

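The flange is inside the opening with no contact force. I keep lowering.

```bash
python3 -m inch '[[0,0,-4,0,0,0],[0,0,-8,0,0,0],[0,0,-11,0,0,0],[0,0,-14,0,0,0],[0,0,-15,0,0,0],[0,0,-15,0,0,0],[0,0,-15,0,0,0]]'
```

```text
clock: 6.35
eef_pos: [0.516, 0.0419, 0.0731]
tool_rot: [-0.002, 0.901, 0.433, -0.0]
contact_force: [0.3, -0.5, -0.9]
gripper_width: 0.458
```

```bash
python3 -m inch '[[0,0,-1,0,0,0],[0,0,-2,0,0,0],[0,0,-2,0,0,0]]'
```

```text
clock: 6.6
eef_pos: [0.5162, 0.0419, 0.0715]
tool_rot: [-0.001, 0.901, 0.433, -0.0]
contact_force: [-0.8, 0.3, 5.3]
gripper_width: 0.46
```

Seat contact (about +6 N). I release.

```bash
python3 -m inch '[[0,0,0,0,0,0],[0,0,0,0,0,0],[0,0,0,0,0,0],[0,0,0,0,0,0],[0,0,2,0,0,0]]' 1; python3 - <<'E'
from h import *
s=snap("scene"); np.savez("/tmp/s5.npz",**s); cv2.imwrite("pics/s5.png",crop(s,265,175,30,"",9))
print(r.state()["eef_pos"],r.state()["contact_force"])
E
```

```text
clock: 7.02
eef_pos: [0.516, 0.0419, 0.0732]
tool_rot: [-0.002, 0.901, 0.433, -0.0]
contact_force: [0.8, 0.9, 0.3]
gripper_width: 0.999
[0.5162478  0.04187395 0.07367984] [ 0.48731859 -0.05604782  0.12944532]
```

View pics/s5.png

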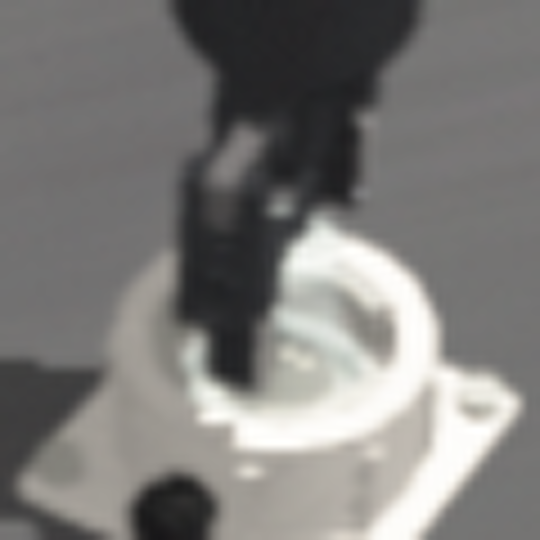

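```bash
python3 -m inch '[[0,0,30,0,0,0],[0,0,65,0,0,0],[0,0,70,0,0,0],[5,-40,70,0,0,7],[8,-80,70,0,0,14],[12,-120,70,0,0,21],[16,-160,70,0,0,28],[19,-200,70,0,0,35],[22,-240,70,0,0,42],[24,-280,70,0,0,49],[27,-312,70,0,0,56],[27,-312,70,0,0,63],[27,-312,70,0,0,64],[27,-312,70,0,0,64]]' 1; python3 - <<'E'
from h import *
t=snap("top"); np.savez("/tmp/t6.npz",**t); s=snap("scene"); np.savez("/tmp/s6.npz",**s); 
cv2.imwrite("pics/t6.png",np.hstack([crop(t,240,194,24,"",8),crop(s,265,178,24,"",8)]))
st=r.state();print(st["q"],st["eef_pos"],st["tool_rot"])
E
```

```text
clock: 8.23
eef_pos: [0.5429, -0.2696, 0.1433]
tool_rot: [-0.002, 0.536, 0.844, -0.0]
contact_force: [1.3, 0.1, -0.4]
gripper_width: 0.999
[ 0.72457734  0.85249936 -0.62596908  1.69334139  0.64924366  0.81732009
  0.24277761] [ 0.54343639 -0.26826168  0.14377906] [-1.46750310e-03  5.34600458e-01  8.45103601e-01 -3.15516211e-04]
```

View pics/t6.png

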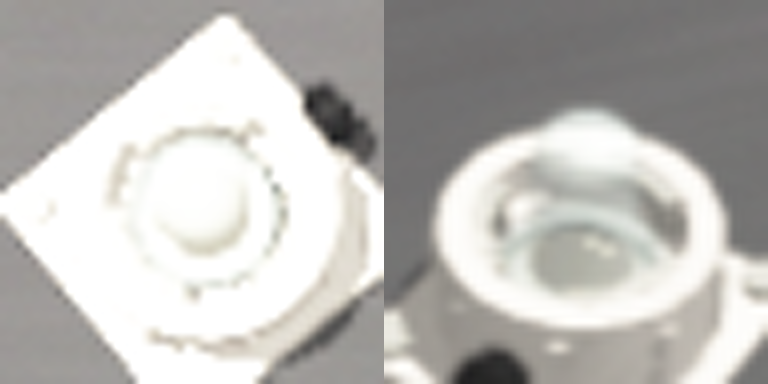

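The lens sits upright and centred in the cell: dome at about (200,195) in the top crop with an even gap all round. I go down on the ring.

```bash
python3 -m inch '[[0,-2,-30,0,0,0],[0,-2,-60,0,0,0],[0,-2,-85,0,0,0],[0,-2,-100,0,0,0],[0,-2,-108,0,0,0],[0,-2,-110,0,0,0],[0,-2,-110,0,0,0]]' 1; python3 - <<'E'
from h import *
s=snap("scene"); np.savez("/tmp/s7.npz",**s); cv2.imwrite("pics/s7.png",crop(s,165,213,30,"",9))
E
```

```text
clock: 8.92
eef_pos: [0.5439, -0.2692, 0.034]
tool_rot: [-0.001, 0.534, 0.845, -0.0]
contact_force: [-0.1, 0.0, -1.1]
gripper_width: 0.996
```

View pics/s7.png

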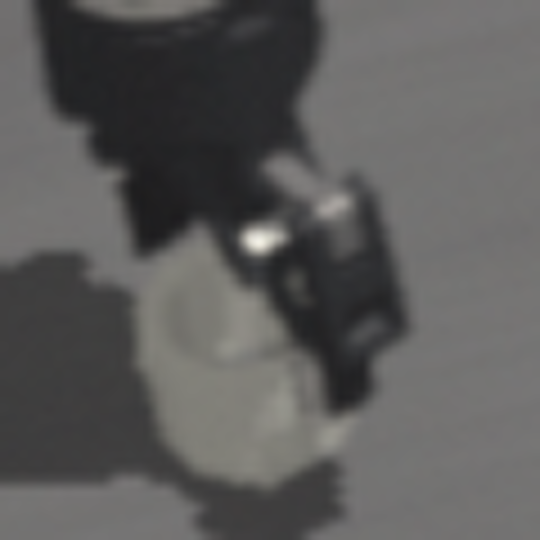

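The fingers straddle the ring: the right one is at (350,380), the left one behind it at (160,240). I close on the flats.

```bash
python3 -m inch '[[0,-1,0,0,0,0],[0,-1,0,0,0,0],[0,-1,0,0,0,0],[0,-1,0,0,0,0],[0,-1,0,0,0,0],[0,-1,0,0,0,0]]' 0.2 60; python3 -c "
from plant import r
s=r.state();print(s['eef_pos'],s['contact_force'],s['torque'],s['q'])"
```

```text
clock: 9.47
eef_pos: [0.5451, -0.2711, 0.0365]
tool_rot: [0.0, 0.535, 0.845, -0.0]
contact_force: [-2.3, 0.5, 6.8]
gripper_width: 0.678
[ 0.54513647 -0.27109534  0.03649676] [-2.31294474  0.47979828  6.78952084] [-0.00631606  0.33187389  0.03094868] [ 0.66861734  0.99877016 -0.51477345  1.73023244  0.78127661  0.6287099
  0.13857237]
```

```bash
python3 -m inch '[[0,0,30,0,0,0],[0,0,65,0,0,0],[0,0,100,0,0,0],[0,20,122,0,0,-5],[-4,55,122,0,0,-10],[-8,90,122,0,0,-15],[-12,130,122,0,0,-20],[-15,170,122,0,0,-26],[-19,210,122,0,0,-32],[-23,250,122,0,0,-38],[-27,285,122,0,0,-44],[-30,305,122,0,0,-46],[-30,312,122,0,0,-46],[-30,312,122,0,0,-46],[-30,312,122,0,0,-46]]' - 60; python3 - <<'E'
from h import *
s=snap("scene"); np.savez("/tmp/s8.npz",**s); cv2.imwrite("pics/s8.png",crop(s,265,160,34,"",8))
st=r.state();print(st["q"],st["eef_pos"],st["tool_rot"],st["contact_force"])
t=load("/tmp/t6.npz")
for z in(.038,.050,.057): print(z,cast(t,241.4,195.25,z).round(4))
print("dome",cast(t,216+202/8-.5,170+195/8-.5,.095).round(4))
E
```

```text
clock: 10.72
eef_pos: [0.5154, 0.0396, 0.1587]
tool_rot: [0.001, 0.822, 0.569, -0.0]
contact_force: [0.2, -1.5, -2.1]
gripper_width: 0.683
[ 0.04452395  0.68784949 -0.34147711  1.96327922  0.41700592  0.55945645
 -0.94486485] [0.51533425 0.03855798 0.15851442] [ 1.02129556e-03  8.22880472e-01  5.68213180e-01 -6.84939616e-04] [-0.17000258 -0.81207057 -1.62849077]
0.038 [0.5167 0.0396 0.038 ]
0.05 [0.5149 0.0393 0.05  ]
0.057 [0.5139 0.0391 0.057 ]
dome [0.5127 0.04   0.095 ]
```

View pics/s8.png

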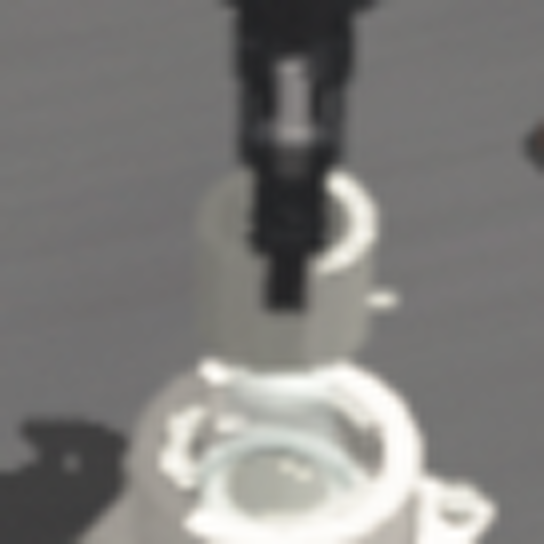

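```bash
python3 - <<'E'
from h import *
s=load("/tmp/s8.npz"); st=r.state(); print(st["eef_pos"])
z=.1585-.0365+.009
a=cast(s,231+385/8-.5,126+298/8-.5,z)[:2]; b=cast(s,231+210/8-.5,126+370/8-.5,z)[:2]
print(a,b,np.linalg.norm(a-b),"expected ~62-64", "line ang",np.degrees(np.arctan2(*(a-b)[::-1])), "=theta-120+... chord dir = mid-angle+90")
m=(a+b)/2; d=(a-b)/np.linalg.norm(a-b); n=np.array([d[1],-d[0]]) # outward
print("mid ang",np.degrees(np.arctan2(n[1],n[0])),"expect 9 ; centre",m-n*np.linalg.norm(a-b)/2/np.tan(np.radians(60)))
for c in((.5154,.0386),):
  for z in(.168,):
    q=np.array([proj(s,[c[0]+.031*np.cos(x),c[1]+.031*np.sin(x),z]) for x in np.linspace(0,6.28,200)])
    print("ring top pred crop",((q.min(0)-[231,126]+.5)*8).round(0),((q.max(0)-[231,126]+.5)*8).round(0))
  q=np.array([proj(s,[c[0]+.031*np.cos(x),c[1]+.031*np.sin(x),.122]) for x in np.linspace(0,6.28,200)])
  print("ring bot pred crop",((q.min(0)-[231,126]+.5)*8).round(0),((q.max(0)-[231,126]+.5)*8).round(0))
g=cv2.cvtColor(s["color"],cv2.COLOR_RGB2GRAY)
for v in(152,155): print(v,g[v,250:285].tolist())
print("col",[g[140:150,u].tolist() for u in(270,272,274)])
E
```

```text
[0.51533425 0.03855798 0.15851442]
[0.52603433 0.07462502] [0.54172738 0.00415581] 0.07219542955513995 expected ~62-64 line ang 102.55454958080153 =theta-120+... chord dir = mid-angle+90
mid ang 12.554549580801542 expect 9 ; centre [0.51353815 0.03486022]
ring top pred crop [191. 162.] [372. 280.]
ring bot pred crop [189. 261.] [365. 380.]
152 [112, 112, 112, 112, 112, 117, 125, 128, 126, 121, 121, 112, 79, 43, 36, 39, 42, 43, 41, 39, 41, 67, 103, 128, 179, 230, 236, 201, 141, 120, 118, 118, 117, 117, 117]
155 [113, 114, 114, 113, 114, 119, 126, 129, 128, 123, 122, 104, 66, 42, 41, 43, 43, 44, 44, 42, 44, 74, 108, 138, 191, 233, 239, 208, 138, 117, 115, 115, 115, 116, 115]
col [[55, 72, 88, 77, 53, 42, 39, 40, 42, 43], [64, 61, 66, 63, 51, 50, 68, 125, 189, 195], [98, 102, 103, 103, 102, 104, 111, 140, 202, 236]]
```

```bash
python3 -m inch '[[0,1,0,0,0,0],[0,1,-8,0,0,0],[0,1,-16,0,0,0],[0,1,-24,0,0,0],[0,1,-32,0,0,0],[0,1,-40,0,0,0],[0,1,-48,0,0,0],[0,1,-54,0,0,0],[0,1,-58,0,0,0],[0,1,-58,0,0,0]]'; python3 - <<'E'
from h import *
s=snap("scene"); np.savez("/tmp/s9.npz",**s); cv2.imwrite("pics/s9.png",crop(s,265,175,30,"",10))
st=r.state();print(st["eef_pos"],st["tool_rot"],st["contact_force"])
E
```

```text
clock: 11.6
eef_pos: [0.5148, 0.0396, 0.0995]
tool_rot: [0.001, 0.823, 0.568, -0.001]
contact_force: [0.2, -0.0, -1.0]
gripper_width: 0.684
[0.51513068 0.03962699 0.10010951] [ 0.00091113  0.82280349  0.56832431 -0.00103788] [ 0.36044213 -0.26451835 -0.8078813 ]
```

View pics/s9.png

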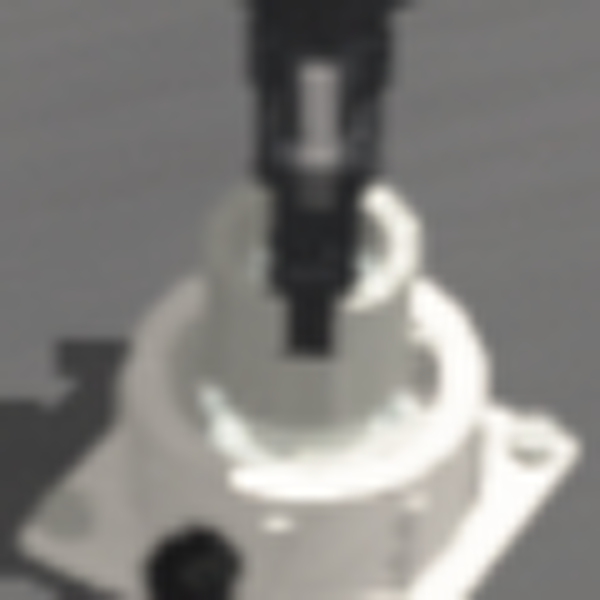

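```bash
python3 -m inch '[[0.3,-0.6,-3,0,0,0],[0.3,-0.6,-6,0,0,0],[0.3,-0.6,-9,0,0,0],[0.3,-0.6,-12,0,0,0],[0.3,-0.6,-15,0,0,0],[0.3,-0.6,-15,0,0,0]]'; python3 - <<'E'
from h import *
st=r.state();print(st["eef_pos"],st["tool_rot"],st["contact_force"])
E
```

```text
clock: 12.15
eef_pos: [0.5151, 0.039, 0.0845]
tool_rot: [0.001, 0.823, 0.568, -0.001]
contact_force: [0.3, -1.1, -0.5]
gripper_width: 0.685
[0.51509252 0.03900376 0.08451554] [ 7.15460938e-04  8.22766408e-01  5.68377325e-01 -1.46359442e-03] [ 0.2539079  -1.13289523 -0.54598201]
```

```bash
python3 -m inch '[[0,0,-3,0,0,0],[0,0,-6,0,0,0],[0,0,-8,0,0,0],[0,0,-9.5,0,0,0],[0,0,-9.5,0,0,0]]'; python3 - <<'E'
from h import *
s=snap("scene"); np.savez("/tmp/s10.npz",**s); cv2.imwrite("pics/s10.png",crop(s,265,175,30,"",10))
st=r.state();print(st["eef_pos"],st["tool_rot"],st["contact_force"],st["torque"])
E
```

```text
clock: 12.57
eef_pos: [0.515, 0.039, 0.0747]
tool_rot: [0.001, 0.823, 0.568, -0.002]
contact_force: [0.6, 0.3, -1.4]
gripper_width: 0.68
[0.51500788 0.03897091 0.0748702 ] [ 6.83857092e-04  8.22767179e-01  5.68375868e-01 -1.60416325e-03] [ 0.10042883  0.65205641 -1.42446904] [ 0.03515765 -0.01215506  0.03656929]
```

View pics/s10.png

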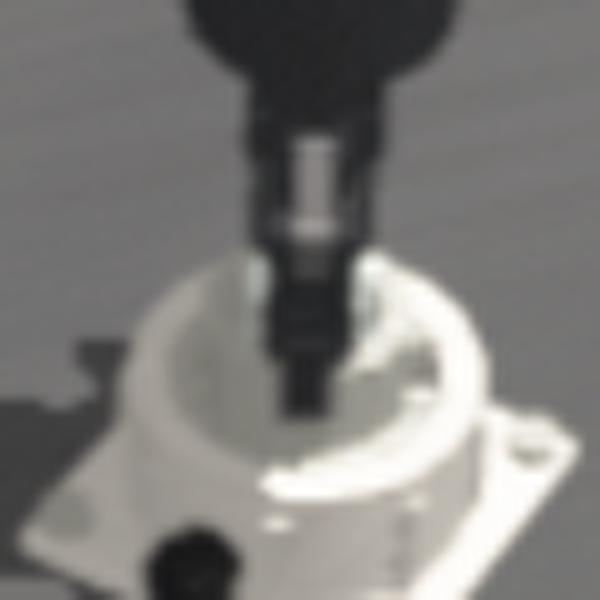

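```bash
python3 -m inch '[[0,0,-0.5,0,0,-5],[0,0,-0.5,0,0,-10],[0,0,-0.5,0,0,-15],[0,0,-0.5,0,0,-20],[0,0,-0.5,0,0,-25],[0,0,-0.5,0,0,-28],[0,0,-0.5,0,0,-28]]' - 90; python3 - <<'E'
from h import *
st=r.state();print(st["eef_pos"],st["tool_rot"],st["contact_force"],st["torque"],st["q"][6])
E
```

```text
clock: 13.2
eef_pos: [0.5154, 0.0392, 0.0748]
tool_rot: [0.0, 0.936, 0.352, -0.001]
contact_force: [-1.4, -0.3, 2.3]
gripper_width: 0.668
[0.51544213 0.03919601 0.07476863] [ 4.37425182e-04  9.36046250e-01  3.51874659e-01 -1.20473276e-03] [-1.37401021 -0.31841643  2.3110816 ] [ 0.02955038 -0.07479399 -0.08273995] -1.3118290777070463
```

```bash
python3 -m inch '[[0,0,-0.2,0,0,-4],[0,0,-0.6,0,0,-8],[0,0,-1.0,0,0,-12],[0,0,-1.4,0,0,-16],[0,0,-1.8,0,0,-20],[0,0,-2.2,0,0,-24],[0,0,-2.2,0,0,-24]]' - 90; python3 - <<'E'
from h import *
st=r.state();print(st["eef_pos"],st["tool_rot"],st["contact_force"],st["torque"],st["q"][6])
E
```

```text
clock: 13.78
eef_pos: [0.5155, 0.0394, 0.0729]
tool_rot: [0.0, 0.989, 0.15, -0.001]
contact_force: [-1.1, 0.0, 4.1]
gripper_width: 0.673
[0.51547877 0.03940983 0.07292124] [ 1.70229923e-04  9.88758853e-01  1.49514738e-01 -1.11592795e-03] [-1.11202861  0.01978386  4.10756861] [ 0.05934047  0.1416275  -0.13609281] -1.5501661811131715
```

```bash
python3 -m inch '[[0,0,-0.3,0,0,-4],[0,0,-0.7,0,0,-8],[0,0,-1.0,0,0,-12],[0,0,-1.2,0,0,-16],[0,0,-1.2,0,0,-16]]' - 90; python3 - <<'E'
from h import *
s=snap("scene"); np.savez("/tmp/s11.npz",**s); cv2.imwrite("pics/s11.png",crop(s,265,175,30,"",10))
st=r.state();print(st["eef_pos"],st["tool_rot"],st["contact_force"],st["torque"],st["q"][6])
E
```

```text
clock: 14.2
eef_pos: [0.5155, 0.0395, 0.0719]
tool_rot: [-0.0, 1.0, 0.011, -0.001]
contact_force: [-0.2, 0.0, 2.5]
gripper_width: 0.672
[0.51547488 0.03951652 0.07187978] [-4.26192310e-05  9.99928811e-01  1.18802392e-02 -1.10985461e-03] [-0.73275823  0.88671914  2.03022701] [ 0.06066346  0.13072161 -0.22078531] -1.7041490589977575
```

View pics/s11.png

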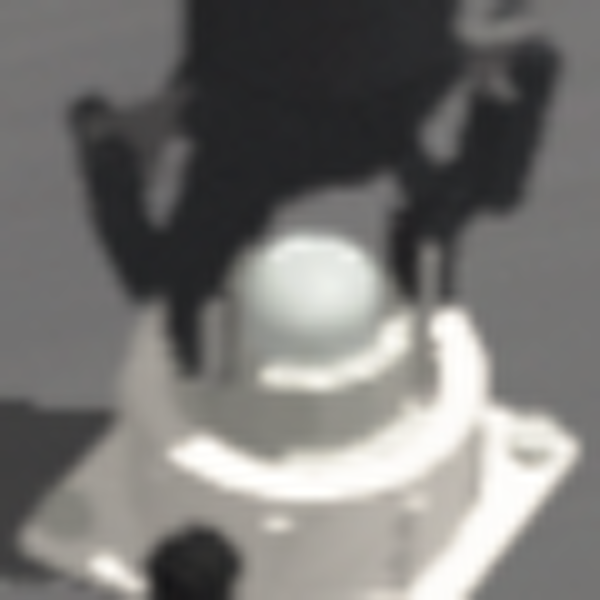

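The view shows the ring low around the dome, gripped on both sides, after 68° of turn. The twist reaction is rising (−0.22 N m). I continue to the stops.

```bash
python3 -m inch '[[0,0,-0.3,0,0,-3],[0,0,-0.4,0,0,-6],[0,0,-0.4,0,0,-9],[0,0,-0.4,0,0,-11],[0,0,-0.4,0,0,-11]]' - 90; python3 - <<'E'
from h import *
st=r.state();print(st["eef_pos"],st["tool_rot"],st["contact_force"],st["torque"],st["q"][6])
E
```

```text
clock: 14.67
eef_pos: [0.5153, 0.0395, 0.0718]
tool_rot: [0.0, 0.997, -0.08, -0.001]
contact_force: [-0.7, -1.5, 5.0]
gripper_width: 0.669
[0.51527489 0.03953566 0.07181558] [ 1.46435022e-04  9.96794496e-01 -7.99960391e-02 -1.15980147e-03] [-0.67793992 -1.48518476  4.9531497 ] [-0.17781693  0.24305565  1.20193423] -1.8065360274798596
```

The turn totals about 78.5°, the reaction jumped to +1.2 N m (stop reached), and the tool sank 3.0 mm. I release and back off.

```bash
python3 -m inch '[[0,0,0,0,0,1],[0,0,0,0,0,1],[0,0,0,0,0,1],[0,0,0,0,0,1],[0,0,10,0,0,1],[0,0,40,0,0,1],[0,0,75,0,0,1],[0,-40,90,0,0,1],[0,-80,90,0,0,1],[0,-120,90,0,0,1],[0,-160,90,0,0,1],[0,-200,90,0,0,1],[0,-200,90,0,0,1]]' 1; python3 - <<'E'
from h import *
t=snap("top"); np.savez("/tmp/t12.npz",**t); s=snap("scene"); np.savez("/tmp/s12.npz",**s)
cv2.imwrite("pics/f12.png",np.hstack([crop(t,240,194,24,"",8),crop(s,265,178,24,"",8)]))
cv2.imwrite("pics/t12.png",cv2.resize(t["color"][:,:,::-1],(800,600)))
print(r.state()["contact_force"])
E
```

```text
clock: 15.75
eef_pos: [0.5139, -0.1724, 0.1631]
tool_rot: [0.004, 0.997, -0.079, -0.0]
contact_force: [-0.1, -1.2, -0.5]
gripper_width: 1.004
[0.62621153 1.23659521 0.24161643]
```

View pics/f12.png

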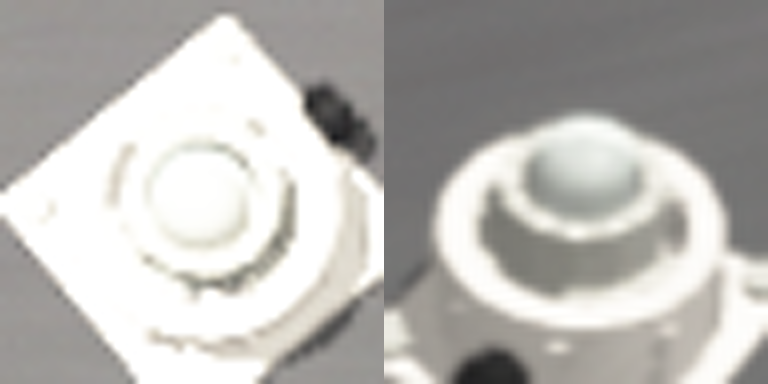

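View pics/t12.png

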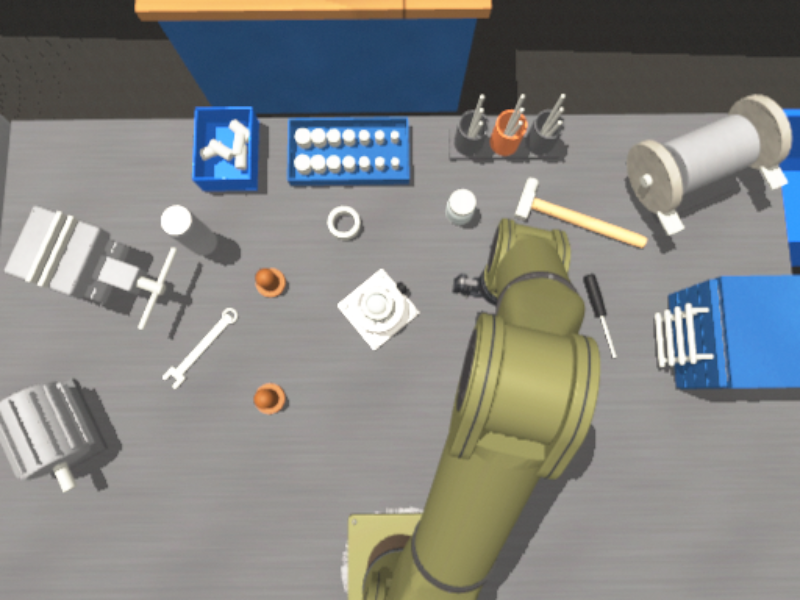

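The ring sits level and concentric around the dome; the bystanders have not moved. I check its height quickly from the range data before handing in.

```bash
python3 - <<'E'
from h import *
for n in("s12","t12"):
    s=load(f"/tmp/{n}.npz"); P=cloud(s); c=np.array([.515,.041])
    R=np.hypot(*(P[...,:2]-c).transpose(2,0,1)); Z=P[...,2]
    m=(R>.0245)&(R<.0285)&(Z>.06)&(Z<.1); f=(R>.043)&(R<.050)&(Z>.045)&(Z<.07)
    print(n,"ring top z",np.median(Z[m]).round(4),m.sum(),"rim z",np.median(Z[f]).round(4),f.sum())
    X=np.c_[P[m][:,:2]-c,np.ones(m.sum())]; l=np.linalg.lstsq(X,P[m][:,2],rcond=None)[0]; print("tilt deg",np.degrees(np.arctan(l[:2])).round(1))
s=load("/tmp/s12.npz")
for lo in(190,205,220):
  for c,p in subcont(s,265,172,18,lo): print(lo,len(c),p,*rcirc(np.array([cast(s,a,b,.081) for a,b in c])))
print(r.state()["eef_pos"])
E
```

```text
s12 ring top z 0.0803 50 rim z 0.0568 135
tilt deg [-1.   0.7]
t12 ring top z 0.0799 69 rim z 0.0568 198
tilt deg [-0.2  0.6]
190 1051 -1 [0.5317 0.0338] 0.0962 394
190 296 0 [0.516  0.0388] 0.0414 94
205 1039 -1 [0.533  0.0331] 0.097 390
205 306 0 [0.5162 0.039 ] 0.0435 107
220 1031 -1 [0.534  0.0327] 0.0969 373
220 325 0 [0.5166 0.039 ] 0.0454 122
[ 0.51473331 -0.1632684   0.16247424]
```

```bash
python3 -c "
from plant import r
print(r.state()['clock']); print(r.job_done())"
```

```text
15.85
the job is handed in; nothing more can be done
None
```

The lamp is back together and I handed the job in at 15.85 s of the 51 s; no verdict came back. I set the glass in the cell and let go. I then put the ring over it, pins through the notches, and turned it about 78.5° clockwise until the reaction jumped to 1.2 N m at the stops. That is above the 0.7 N m you gave for screwing; I took it as the solid stop.

**Height:** the ring's top is 23.3 mm above the rim, against 26 mm before screwing and 23 mm expected when snug. The tool sank 3.0 mm during the turn, so the seat should be pressed about 3 mm. I could not read the seat joint directly.

**Tilt:** about 1° or less in both range images.

**Rest of the bench:** the gripper is open and clear, and by eye in the last top view, where the arm hides part of the bench, nothing visible had moved.

**Centring, where checks disagreed:** a circle fit on the ring's hole in the scene view put its centre 2–3 mm from my lamp estimate, or about 5 mm from that camera's earlier fit of the lamp opening. The dome partly hides that hole, so I doubt the fit. By the sizes given, the captured pins leave the ring at most 2.5 mm off the axis and the bore leaves the glass 2 mm, both inside the 4 mm limit.

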